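Level the tea caddies on the kitchen balance

TASK

The two-pan kitchen balance has two look-alike tea caddies on its low pan and one on its high pan. Feel which of the two is the lighter, and move that one to the free seat of the high pan, turning it lightly on that seat's locating bar until its slotted base drops over the bar, so that it sits fully home and both pans come level. Leave the heavier caddy seated on its own pan and the lone caddy where it is, press the balance only gently, and do not knock the cafetiere or the mug.

Things in the scene. Friction and masses are not known exactly. Their poses are not given: they have to be found in the camera images.
- balance: White two-pan balance, fixed. Base 130 (x) x 430 (y) x 22 mm, middle housing 75 x 44 mm, 108 mm tall. Origin: centre of underside; y points from the right pan to the left. Steel pans 110 x 170 mm, centred 120 mm either side along y, each with two seats 90 mm apart along y; pan tops 60 mm above the origin when level. More than 24 N on it from one caddy or the robot is too hard.
- pan_left (a joint): Height of the left (+y) pan from level, m, + up. The pans only rise and sink (no tilt), always opposite and equal, damped: 1 mm from level per 0.4 N of load difference, hard stops at 14 mm either way. The left pan starts low, on its stop (-0.014).
- pan_right (a joint): Height of the right (-y) pan from level, m, + up: the opposite of the left pan's. It starts high (0.014).
- left_seat_outer (a point): Left pan's outer seat: centre, on the pan's top face, axes as the balance's. A brass locating bar 9 mm wide, 38 mm long (along y), 9 mm tall stands on it, inside the slot of caddy_1 or caddy_2.
- left_seat_inner (a point): Left pan's inner seat (nearer the housing): centre, on the pan's top face, axes as the balance's. Bar as on the outer seat. Taken by the other of caddy_1 and caddy_2.
- right_seat_inner (a point): The free seat: centre, on the right pan's top face, axes as the balance's. Its brass bar (9 wide, 38 long, 9 mm tall) swivels stiffly (0.22 N m) on the centre and is knocked round to anywhere within 0.6 rad either way of the balance's y; the direction is not reported. A slot drops over it when in line within about 0.07 rad; otherwise the caddy stands on the bar, 9 mm too high.
- right_seat_outer (a point): Right pan's outer seat: centre, on the pan's top face, axes as the balance's; bar along y, taken by the lone caddy_3.
- caddy_1: Square metal caddy 60 x 60 mm, 70 mm tall to the top of its wooden lid (62 x 62 mm). On the lid an upright bar knob, 12 mm thick (x), 40 mm long (y), from 70 to 110 mm above the underside. Base slot 12.5 mm wide (x), 43 mm long (y), 12 mm deep, centred. Origin: centre of underside, z up. On either left seat at first. Weighs about 300 or 600 g, not shown.
- caddy_2: Square metal caddy 60 x 60 mm, 70 mm tall to the top of its wooden lid (62 x 62 mm). On the lid an upright bar knob, 12 mm thick (x), 40 mm long (y), from 70 to 110 mm above the underside. Base slot 12.5 mm wide (x), 43 mm long (y), 12 mm deep, centred. Origin: centre of underside, z up. On the other left seat. Weighs 600 g if caddy_1 is 300 g, else 300 g.
- caddy_3: Square metal caddy 60 x 60 mm, 70 mm tall to the top of its wooden lid (62 x 62 mm). On the lid an upright bar knob, 12 mm thick (x), 40 mm long (y), from 70 to 110 mm above the underside. Base slot 12.5 mm wide (x), 43 mm long (y), 12 mm deep, centred. Origin: centre of underside, z up. The lone one on the right pan, about 300 g; leave it there.
- cafetiere: Empty glass cafetiere, 100 mm across and 226 mm tall with its plunger knob, black handle to its +y (reaching 92 mm from its axis); origin under its centre. Leave it alone.
- mug: Red ceramic mug, 82 mm across, 95 mm tall, handle to its +y; origin under its centre. Leave it alone.
Mind the look-alikes: they are no part of the job. What is shaped like the caddy_1 but orange is not meant. What is shaped like the caddy_2 but pink is not meant.

How it is judged:
By the outcome, as a careful person would: the job done as asked, in the order asked, and still so for the second after the job is handed in, with the robot touching nothing.
It also fails if it takes over 72 s, if anything falls off the work surface, if the arm or the gripper's body presses on something with over 40 N, if the wrist force passes 120 N, or if a joint passes its speed limit or range.

ROBOT

A 7-joint arm with a two-finger parallel gripper is mounted at the origin on the work surface. World frame = base frame: x ahead of the robot, y to its left, z up, the work surface at z = 0. Lengths are in m, angles in rad, forces in N, time in s.
With the tool pointing down it reaches from about 0.425 to 1.025 m from the base axis. Payload 9.4 kg.
Tool frame: the origin (TCP) lies at the very end of the fingers, on their centre line; the grasp point (between the pads) lies 19 mm behind it; x points along the fingers, y is the direction in which the jaws open and shut, and the axes are right-handed (so a half turn about x gives the same grasp; the last joint's range is limited). The gripper opens to 85 mm and grips with 20 to 120 N. Pads are 22 mm wide; open, the fingers measure 114 mm over their backs; the gripper's body (76 mm by 85 mm) begins 54 mm behind the grasp point. The pads swing forward as they close: fully open they stand 13 mm farther back than shut.
Start: joints at [-1.187, 0.599, -0.003, 1.599, 0.002, 0.943, -0.08], TCP at [0.322, 0.649, 0.231] pointing down, gripper open.
Joint ranges: [-2.57, 2.57], [-0.35, 1.97], [-1.29, 1.29], [0.11, 2.56], [-1.05, 4.19], [0.11, 1.86], [-2.63, 2.63]. Speed limits (rad/s): [2.22, 2.22, 3.01, 3.01, 3.14, 3.14, 3.14].

INTERFACE

Orientations are given as a unit quaternion [w, x, y, z].
In Python, from plant import arm, effector, sensors, get_image, finder gives the robot as it stands. The module is installed in compiled form; this text tells all that it offers. Calls block until the motion is done:
- arm.move_pose(position, orientation): joint-space move of the TCP to a pose.
- arm.servo_line(position, max_speed=0.15, attitude=None, stop_force=None): straight line of the TCP; attitude=None keeps the orientation; max_speed is the mean speed in m/s. With stop_force (N) it stops when the force on the tool has changed by that much, and returns True; else False.
- arm.movej(angles): joint-space move.
- effector.ungrasp() and effector.clamp(effort=None): open the fingers fully, or close them until they stop; effort is the grip in N (None keeps the last).
- arm.dwell(seconds).
- arm.inverse_kinematics(position, orientation): joint angles nearest the present ones, or None.
- sensors.read_state(): the state.
- get_image(name): name is "side" or "top" or "wrist"; returns a dict with "color" (480x640x3 uint8, red, green, blue), "fx", "fy", "cx", "cy" (pixels), "D" ([k1, k2, p1, p2, k3] as OpenCV has them; the pictures are not rectified), "rvec" (rotation vector, rad) and "tvec" (3), from world to camera coordinates, as OpenCV has them; the wrist camera has in their place "T_tool_cam" (4x4, takes a point from camera to tool coordinates, whose origin is the TCP and whose axes are the tool frame's). Camera axes: x right, y down, z forward; pixel columns grow to the right and rows downward; lengths in m; the calibration is good to about 2 mm. A picture is of the moment at which its call begins: read the wrist's pose just before it. There is no depth.
A pose or a line that the arm cannot do raises arm.IKError and nothing moves.
- arm.hand_in(): hands the job in, once; it reports no verdict.
Trained networks look in the newest picture that a camera, given by its name, has taken for a name from the list of things; names that differ only in an ending like _2 or _b are one class to them, and where a whole thing is asked for, a point or a joint stands for the part that bears it (a point fixed in the world has none). Each returns a list of dicts, best first, with "p" (0 to 1); they miss things now and then, are a little off and sometimes report something else, mostly with a low value. They report only what shows in the picture. A call takes as long as a camera call. They do not tell look-alikes from the thing itself.
- finder.recognise(camera, label): "box" ([left, top, width, height] as shares, 0 to 1, of the picture: columns of its width, rows of its height, round what is visible of it).
- finder.mark_of(camera, label): "point" ([column, row] as shares, 0 to 1, of the picture: columns of its width, rows of its height: a listed point, or the origin of a listed thing).
The state is a dict: "time": time; "joint_positions": joint angles; "qvel": joint speeds; "joint_efforts": joint torques, N m; "tool_pos": TCP position; "ee_rot": TCP orientation; "ft_force": force on the tool from outside, world axes, zero at the start; "wrist_torque": the same for the moment, N m; "gripper_width": finger opening in m.
Only numpy, scipy, OpenCV 4.12 (cv2) and the standard library are available. Lean on these libraries where they do the work, as an engineer would, in place of code of your own. Each camera call takes 0.05 s, during which the arm holds its last target. There are 200 camera calls.

## Working session

There is one attempt and no reset: what is moved stays moved. The work goes in short steps, each a Python script; the robot and the scene stay as the last script left them, time stands still between calls to the robot, and variables do not carry over. Pictures are saved under pics/ and viewed, about 8 in all and at most 12, crops included, and the job is handed in when it is done.

```bash
mkdir -p pics
cat > h.py <<'E'
import numpy as np, cv2
from scipy.spatial.transform import Rotation as R
from plant import arm, effector, sensors, get_image, finder
def save(im,name): cv2.imwrite('pics/'+name,im[...,::-1])
def K(d): return np.array([[d['fx'],0,d['cx']],[0,d['fy'],d['cy']],[0,0,1.]])
def cam(name):
    s=sensors.read_state(); d=get_image(name)
    if 'rvec' in d: 
        Rm=cv2.Rodrigues(np.array(d['rvec'],float))[0]; t=np.array(d['tvec'],float).ravel()
    else:
        q=s['ee_rot']; T=np.eye(4); T[:3,:3]=R.from_quat([q[1],q[2],q[3],q[0]]).as_matrix(); T[:3,3]=s['tool_pos']
        M=np.linalg.inv(T@np.array(d['T_tool_cam'])); Rm=M[:3,:3]; t=M[:3,3]
    return d,Rm,t
def onz(c,uv,z):
    d,Rm,t=c
    p=cv2.undistortPoints(np.array([[uv]],float),K(d),np.array(d['D'],float)).ravel()
    ray=Rm.T@np.array([p[0],p[1],1]); o=-Rm.T@t
    return o+ray*(z-o[2])/ray[2]
def proj(c,P):
    d,Rm,t=c
    return cv2.projectPoints(np.array(P,float).reshape(-1,3),cv2.Rodrigues(Rm)[0],t,K(d),np.array(d['D'],float))[0].reshape(-1,2)
def down(yaw):
    # tool x down, tool y at angle yaw from world x axis
    x=np.array([0,0,-1.]); y=np.array([np.cos(yaw),np.sin(yaw),0]); z=np.cross(x,y)
    q=R.from_matrix(np.c_[x,y,z]).as_quat(); return [q[3],q[0],q[1],q[2]]
E
python3 - <<'E'
from h import *
s=sensors.read_state(); print(s)
for n in('top','side'):
    c=cam(n); save(c[0]['color'],n+'0.png'); print(n,-c[1].T@c[2])
    for l in('balance','left_seat_outer','left_seat_inner','right_seat_inner','right_seat_outer','caddy_1','cafetiere','mug'):
        m=finder.mark_of(n,l); print(l,[(round(e['p'],2),np.round(np.array(e['point'])*[640,480],1).tolist()) for e in m[:6]])
E
```

```text
{'time': 0.0, 'joint_positions': array([-1.18668496,  0.60014004, -0.0025524 ,  1.60015056,  0.00180434,
        0.94288491, -0.07977961]), 'qvel': array([ 2.15756880e-03,  6.89166211e-04,  2.69572840e-05,  1.26508570e-04,
       -1.91788019e-04,  6.88200824e-04,  9.13652067e-04]), 'joint_efforts': array([-3.44527516e-04, -7.76472044e+01,  1.56443775e+00, -2.57998019e+01,
        1.22816072e-02,  9.53605369e-03,  1.49184507e-05]), 'tool_pos': array([0.32218722, 0.64894088, 0.23039866]), 'ee_rot': array([ 0.68834974,  0.16089965,  0.68850552, -0.16200644]), 'ft_force': array([ 0.5917944 ,  0.10339564, -0.1297004 ]), 'wrist_torque': array([-0.05716352, -0.01089726, -0.00791526]), 'gripper_width': 0.08558317094854764}
top [4.66990362e-01 6.63792565e-04 1.08623319e+00]
balance [(0.74, [304.7, 223.6]), (0.26, [382.8, 215.8])]
left_seat_outer [(0.89, [230.7, 226.4])]
left_seat_inner [(0.62, [274.1, 223.5])]
right_seat_inner []
right_seat_outer [(0.7, [381.4, 217.4])]
caddy_1 [(0.91, [384.8, 213.6]), (0.7, [270.9, 222.8]), (0.63, [301.9, 300.1]), (0.61, [241.0, 293.7]), (0.6, [231.0, 225.0]), (0.27, [112.0, 221.4])]
cafetiere [(0.78, [506.3, 244.0])]
mug [(0.29, [385.5, 212.5])]
side [ 0.10637383 -0.67795629  0.76464009]
balance [(0.69, [321.4, 203.6]), (0.67, [303.4, 185.5]), (0.64, [339.5, 236.3]), (0.49, [262.3, 147.0])]
left_seat_outer [(0.61, [303.4, 184.4])]
left_seat_inner [(0.72, [320.1, 205.9])]
right_seat_inner [(0.93, [362.9, 226.4]), (0.58, [386.7, 252.5])]
right_seat_outer [(0.93, [390.9, 252.8])]
caddy_1 [(0.88, [388.5, 252.5]), (0.73, [272.4, 256.1]), (0.72, [301.6, 182.4]), (0.68, [254.5, 224.8]), (0.6, [324.5, 202.2])]
cafetiere [(0.56, [451.6, 397.3])]
mug [(0.8, [259.5, 150.2])]
```

View pics/top0.png

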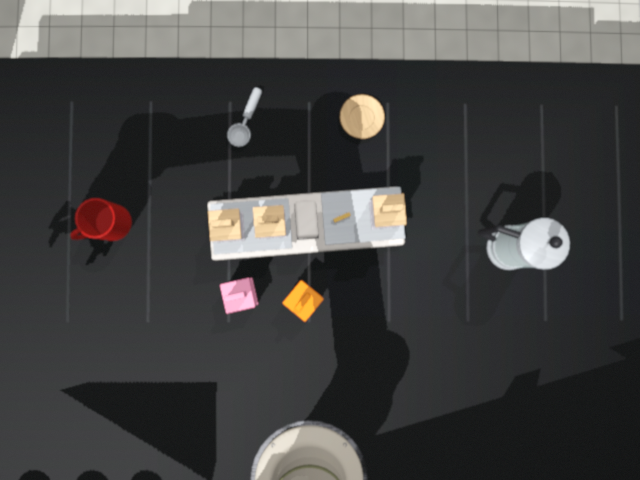

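View pics/side0.png

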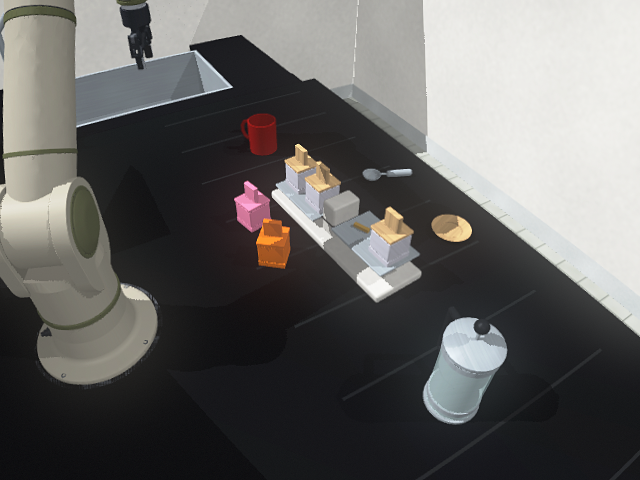

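The top view shows the balance with its corners near (208,203), (402,188), (405,245) and (212,260). The two left caddies are near (225,225) and (269,222), the lone one near (390,210), and the free bar near (341,217) is skewed. The mug is far left and the cafetiere far right. The side view agrees.

Run:
```python
from h import *
c=cam('top')
P=[onz(c,p,.022)[:2] for p in [(208,203),(402,188),(405,245),(212,260)]]
C=np.mean(P,0); print(np.round(P,3).tolist(),C)
y=(P[0]-P[1])+(P[3]-P[2]); yaw=np.arctan2(y[1],y[0])-np.pi/2; print('yaw',yaw, np.linalg.norm(P[0]-P[1]))
for n,uv,z,o in (('lo',(230.7,226.4),.046,165),('li',(274.1,223.5),.046,75),('ro',(381.4,217.4),.074,-165),('bar',(341,217),.083,-75)):
    print(n,onz(c,uv,z)[:2],'exp',C+o/1000*np.array([-np.sin(yaw),np.cos(yaw)]))
d=cam('side')
for n,uv,z in (('lo',(303.4,184.4),.046),('li',(320.1,205.9),.046),('ri',(362.9,226.4),.074),('ro',(390.9,252.8),.074)): print(n,onz(d,uv,z)[:2])
print('caf',onz(c,(545,243),.2)[:2])
# look pose above the free seat; camera placement in tool
w=cam('wrist'); T=np.array(w[0]['T_tool_cam']); print(np.round(T,3).tolist(), w[0]['fx'])
for yw in (yaw,yaw+np.pi):
  for p in ((C[0],C[1],.34),(C[0],C[1],.30),(C[0],C[1],.2)):
    print(yw,p[2],arm.inverse_kinematics(list(p),down(yw)))
```

```text
[[0.615, 0.223], [0.65, -0.208], [0.522, -0.214], [0.489, 0.213]] [0.56880582 0.00356341]
yaw 0.07991238979823478 0.4323336190687241
lo [0.56068181 0.1686233 ] exp [0.5556343  0.16803684]
li [0.56713903 0.07511716] exp [0.56281877 0.07832406]
ro [ 0.57795026 -0.15346264] exp [ 0.58197733 -0.16091003]
bar [ 0.57754379 -0.06720998] exp [ 0.57479287 -0.07119724]
lo [0.56192867 0.16517229]
li [0.55564233 0.07013845]
ri [ 0.58484964 -0.06661894]
ro [ 0.58972126 -0.16380261]
caf [ 0.51716688 -0.44261669]
[[0.001, -0.289, 0.957, -0.142], [1.0, 0.0, -0.001, -0.001], [0.0, 0.957, 0.289, -0.073], [0.0, 0.0, 0.0, 1.0]] 330.5357763523645
0.07991238979823478 0.34 [-0.44103367  0.31712147  0.45192455  1.85034721 -0.16150148  1.0100684
  0.15745445]
0.07991238979823478 0.3 [-0.40959048  0.35397642  0.41567071  1.90177574 -0.1766639   0.92137732
  0.17040142]
0.07991238979823478 0.2 [-0.32926108  0.46681891  0.31787833  2.00746244 -0.22020942  0.69966641
  0.20604352]
3.221505043388028 0.34 [-0.84430012  0.48560012  1.12598622  1.87007832 -0.4921255   1.10105665
 -2.59145107]
3.221505043388028 0.3 [-0.82575934  0.54244238  1.12360092  1.92282941 -0.56952278  1.04157993
 -2.51446611]
3.221505043388028 0.2 [-0.7789877   0.71003244  1.11485719  2.03217285 -0.81530025  0.9340213
 -2.28080958]
```

Run:
```python
from h import *
arm.move_pose([.572,-.03,.29],down(.08))
print(sensors.read_state()['time'],sensors.read_state()['tool_pos'])
c=cam('wrist'); np.savez('w1.npz',R=c[1],t=c[2]); save(c[0]['color'],'w1.png')
for l in('left_seat_outer','left_seat_inner','right_seat_inner','right_seat_outer','caddy_1','balance'):
    m=finder.mark_of('wrist',l); print(l,[(round(e['p'],2),np.round(np.array(e['point'])*[640,480],1).tolist()) for e in m[:4]])
```

```text
3.6167 [ 0.57223757 -0.02885381  0.2897844 ]
left_seat_outer []
left_seat_inner [(0.67, [324.0, 170.0])]
right_seat_inner [(0.69, [325.3, 245.7])]
right_seat_outer []
caddy_1 [(0.91, [324.7, 103.6]), (0.83, [191.6, 157.5]), (0.78, [324.3, 314.6]), (0.71, [325.3, 10.7])]
balance [(0.72, [324.0, 170.4])]
```

View pics/w1.png

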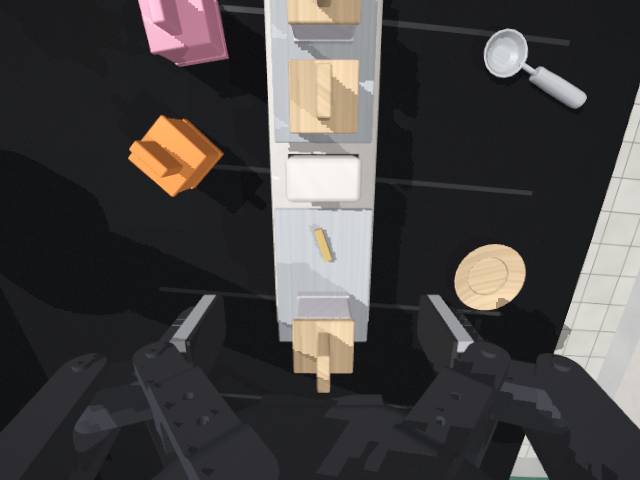

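The wrist view shows the inner left caddy lid at (288–359, 60–133), the free bar at (323,245) tilted with its top end leaning left, and caddy_3's lid at (293–354, 319–374).

Run:
```python
from h import *
c=cam('wrist'); im=c[0]['color']
def ctr(p,z):
    P=np.array([onz(c,q,z)[:2] for q in p]); e=(P[0]-P[3])+(P[1]-P[2]); return P.mean(0),np.arctan2(-e[0],e[1]), np.linalg.norm(P[0]-P[1]),np.linalg.norm(P[0]-P[3])
print('li lid',ctr([(288.5,59.5),(359,60),(358,133),(290,133)],.116))
print('ro lid',ctr([(293,319),(354,319),(353,374),(294,374)],.144))
print('knob li',onz(c,(324,66),.156)[:2],onz(c,(323,118),.156)[:2])
x0,y0,x1,y1=300,215,350,275
h=cv2.cvtColor(im,cv2.COLOR_RGB2HSV)[y0:y1,x0:x1]
m=((h[...,1]>90)).astype(np.uint8); n,l,st,_=cv2.connectedComponentsWithStats(m); k=1+st[1:,4].argmax(); v,u=np.where(l==k)
P=np.array([onz(c,(a+x0,b+y0),.083)[:2] for a,b in zip(u,v)])
r=cv2.minAreaRect((P*1000).astype(np.float32)); print('bar',len(u),r)
C=P.mean(0); U,S,V=np.linalg.svd(P-C); e=V[0]*np.sign(V[0][1]); print(C,'yaw of bar from +y',np.arctan2(-e[0],e[1]))
for z in(.074,.083): print(onz(c,(316,229.5),z)[:2],onz(c,(328.5,261),z)[:2])
save(cv2.resize(im[200:300,270:380],None,fx=6,fy=6,interpolation=cv2.INTER_NEAREST),'bar.png')
```

```text
li lid (array([0.56529837, 0.07778842]), np.float64(0.08595308319870433), np.float64(0.06108848270907233), np.float64(0.06117223661935913))
ro lid (array([ 0.58437289, -0.15992865]), np.float64(0.08239791505677355), np.float64(0.060163392173880406), np.float64(0.065272746378146))
knob li [0.56361909 0.09549931] [0.56592538 0.05801364]
bar 246 ((576.8397827148438, -69.19418334960938), (8.439879417419434, 37.797332763671875), 23.19305992126465)
[ 0.57673418 -0.06878073] yaw of bar from +y 0.4109575747860149
[ 0.56779193 -0.05599531] [ 0.58506488 -0.09250415]
[ 0.56774199 -0.05352437] [ 0.58458115 -0.08911632]
```

View pics/bar.png

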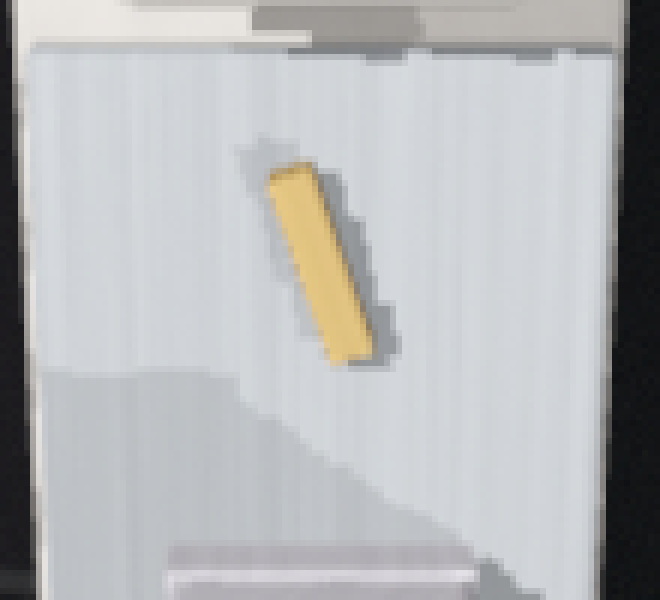

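Run:
```python
from h import *
yaw=.083
arm.move_pose([.565,.0775,.20],down(yaw))
print(arm.servo_line([.565,.0775,.124],.1,stop_force=6)); arm.dwell(.3)
a=sensors.read_state(); print(a['time'],a['tool_pos'],a['ft_force'])
effector.clamp(20); arm.dwell(.3)
b=sensors.read_state(); print('clamped',b['gripper_width'],b['ft_force'])
arm.servo_line([.565,.0775,.146],.05); arm.dwell(.6)
s=sensors.read_state(); print('lift',s['time'],s['tool_pos'],s['ft_force'],s['wrist_torque'],s['gripper_width'],'dF',s['ft_force']-a['ft_force'])
c=cam('side'); save(c[0]['color'][120:320,220:480],'s1.png')
```

```text
False
5.8417 [0.56516123 0.07762445 0.12440123] [-0.65063896 -0.61257131  1.22811903]
clamped 0.012055824193467252 [ 1.06076084  0.47500093 -0.53819468]
lift 7.9917 [0.56498225 0.07744072 0.14595896] [-0.11130364  0.37325729 -5.09529474] [ 0.03740145  0.01524418 -0.03013393] 0.011677771745181021 dF [ 0.53933532  0.9858286  -6.32341377]
```

Run:
```python
from h import *
F=[]
for i in range(10): arm.dwell(.04); F.append(sensors.read_state()['ft_force'])
print(np.mean(F,0),np.std(F,0))
print(arm.servo_line([.565,.0775,.1245],.04,stop_force=12)); arm.dwell(.3)
s=sensors.read_state(); print(s['tool_pos'],s['ft_force'])
effector.ungrasp(); arm.dwell(.2); 
arm.servo_line([.565,.0775,.20],.15)
F=[]
for i in range(10): arm.dwell(.04); F.append(sensors.read_state()['ft_force'])
print('empty',np.mean(F,0)); print(sensors.read_state()['time'])
c=cam('wrist'); save(c[0]['color'],'w2.png')
```

```text
[ 0.08259215 -0.08152176 -5.81193331] [0.42282489 0.50724711 0.56779405]
False
[0.56538066 0.07754344 0.12473925] [ 3.07124395 -0.42091844  0.00497887]
empty [ 0.16581039  0.12552319 -0.17698028]
11.4167
```

View pics/w2.png

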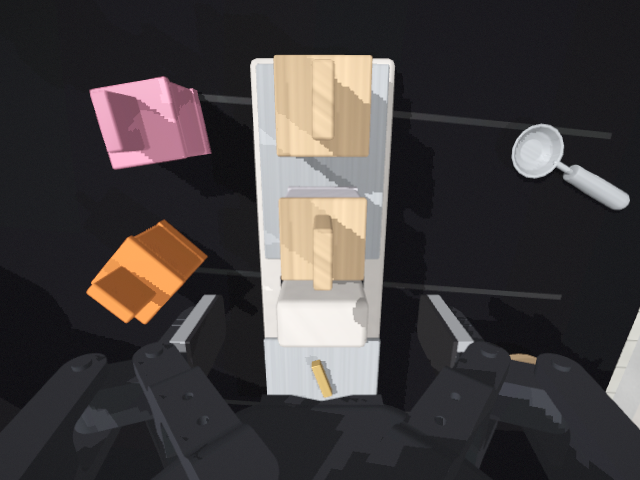

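Inner caddy felt 5.7 N, so it is the heavy one and is back seated. In w2 the outer lid spans (275–372, 56–157), and the bar near (321,378) is still skewed.

Run:
```python
from h import *
c=cam('wrist'); im=c[0]['color']
def ctr(p,z):
    P=np.array([onz(c,q,z)[:2] for q in p]); e=(P[0]-P[3])+(P[1]-P[2]); return P.mean(0),np.arctan2(-e[0],e[1]), np.linalg.norm(P[0]-P[1]),np.linalg.norm(P[0]-P[3])
o,y,*_=ctr([(275,56),(372,55.5),(370,157),(277,157)],.116); print('lo lid',o,y,_)
print('li lid',ctr([(280,198),(365,198),(364,280),(281,280)],.116))
print('knob lo',onz(c,(323,60),.156)[:2],onz(c,(322.5,138),.156)[:2])
x0,y0,x1,y1=300,352,345,400
h=cv2.cvtColor(im,cv2.COLOR_RGB2HSV)[y0:y1,x0:x1]
m=((h[...,1]>90)).astype(np.uint8); n,l,st,_=cv2.connectedComponentsWithStats(m); k=1+st[1:,4].argmax(); v,u=np.where(l==k)
P=np.array([onz(c,(a+x0,b+y0),.083)[:2] for a,b in zip(u,v)])
r=cv2.minAreaRect((P*1000).astype(np.float32)); print('bar',len(u),r,P.mean(0))
```

```text
lo lid [0.55834927 0.16837285] 0.08480192550191279 [np.float64(0.05990926261931298), np.float64(0.06103948508546601)]
li lid (array([0.5651673 , 0.07972949]), np.float64(0.08401019940080401), np.float64(0.058644697599758176), np.float64(0.06148544631297265))
knob lo [0.55617747 0.18810055] [0.55913566 0.14988874]
bar 358 ((576.4761962890625, -66.57546997070312), (9.579797744750977, 42.00715255737305), 22.90639305114746) [ 0.5763648  -0.06616917]
```

Run:
```python
from h import *
yaw=.084; X,Y=.558,.1683
arm.servo_line([X,Y,.20],.2,attitude=down(yaw))
print(arm.servo_line([X,Y,.124],.1,stop_force=6)); arm.dwell(.2)
a=sensors.read_state(); print(a['time'],a['tool_pos'],a['ft_force'])
effector.clamp(20); arm.dwell(.2)
b=sensors.read_state(); print('clamped',b['gripper_width'],b['ft_force'])
arm.servo_line([X,Y,.150],.06); arm.dwell(.4)
F=[]
for i in range(10): arm.dwell(.04); F.append(sensors.read_state()['ft_force'])
s=sensors.read_state(); print('lift',s['time'],s['tool_pos'],np.mean(F,0),s['gripper_width'])
if -4.2<np.mean(F,0)[2]<-2:
    effector.clamp(40)
    arm.servo_line([X,Y,.28],.12)
    arm.servo_line([.577,-.0695,.28],.15,attitude=down(.403))
    arm.dwell(.3); s=sensors.read_state(); print(s['time'],s['tool_pos'],s['ft_force'])
c=cam('wrist'); save(c[0]['color'],'w3.png')
```

```text
False
13.2333 [0.5582828  0.16844979 0.124616  ] [1.14760592 0.1449153  0.73227318]
clamped 0.011848259793100216 [0.13251382 0.30913792 0.3595781 ]
lift 15.4917 [0.55798881 0.16830491 0.14999955] [-0.28685338  0.14467716 -2.91281962] 0.011872399436356491
18.9833 [ 0.57702864 -0.06914034  0.28000662] [-0.96126451  0.37705528 -2.5028629 ]
```

View pics/w3.png

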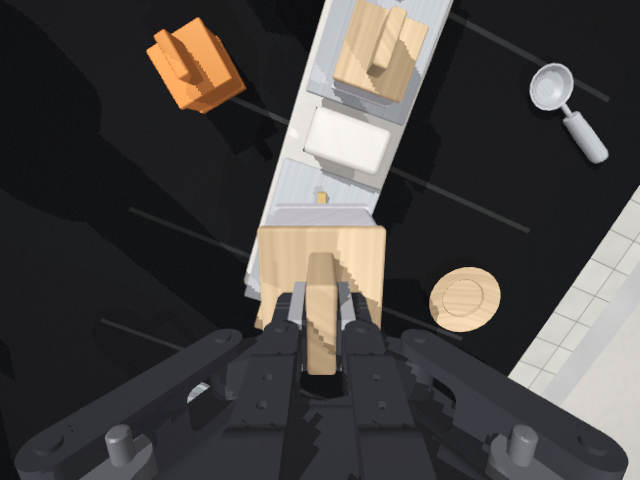

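The caddy hangs straight, and the bar end at (321,197) lines up with the knob at (321). Force 2.8 N confirms this is the lighter one. Lowering it next.

Run:
```python
from h import *
x,y=.577,-.0695
def f(n=8):
    F=[]
    for i in range(n): arm.dwell(.04); F.append(sensors.read_state()['ft_force'])
    return np.round(np.mean(F,0),2)
arm.servo_line([x,y,.170],.12); arm.dwell(.2); print('hang',f())
for z in (.157,.152,.147,.143,.1395):
    r=arm.servo_line([x,y,z],.03,stop_force=9); arm.dwell(.15); s=sensors.read_state()
    print(z,r,s['tool_pos'].round(4),f(),s['wrist_torque'].round(2))
    if r: break
print(s['time'])
```

```text
hang [ 0.25 -0.1  -2.78]
0.157 False [ 0.5771 -0.0695  0.1571] [ 0.02 -0.29 -3.02] [-0.05 -0.02  0.04]
0.152 False [ 0.577  -0.0695  0.152 ] [ 0.27  0.03 -3.11] [-0.01 -0.03  0.  ]
0.147 False [ 0.577  -0.0695  0.147 ] [ 0.29 -0.02 -3.2 ] [ 0.02 -0.   -0.04]
0.143 False [ 0.5769 -0.0694  0.1429] [-0.39  0.21 -2.14] [ 0.11  0.03 -0.01]
0.1395 False [ 0.577  -0.0695  0.1395] [-0.49  0.59 -1.25] [ 0.11  0.12 -0.03]
24.4833
```

No contact down to 0.147, so the slot went over the bar. Finishing the lowering and releasing.

Run:
```python
from h import *
x,y=.577,-.0695
for z in (.1385,.1370):
    arm.servo_line([x,y,z],.03,stop_force=8); arm.dwell(.4)
    F=[]
    for i in range(8): arm.dwell(.04); F.append(sensors.read_state()['ft_force'])
    print(z,np.mean(F,0).round(2),sensors.read_state()['tool_pos'])
    if np.mean(F,0)[2]>-.3: break
effector.ungrasp(); arm.dwell(.3)
arm.servo_line([x,y,.22],.12)
arm.servo_line([.572,-.03,.29],.2,attitude=down(.08)); arm.dwell(.5)
print(sensors.read_state()['time'],sensors.read_state()['gripper_width'])
c=cam('wrist'); save(c[0]['color'],'w4.png')
d=cam('side'); save(cv2.resize(d[0]['color'][120:320,220:480],None,fx=3,fy=3,interpolation=cv2.INTER_CUBIC),'s4.png')
```

```text
0.1385 [-0.92  0.51 -0.45] [ 0.57698977 -0.06951288  0.13848079]
0.137 [-1.04  0.64 -0.3 ] [ 0.57697093 -0.06951037  0.13698353]
29.6833 0.08560509257077666
```

View pics/w4.png

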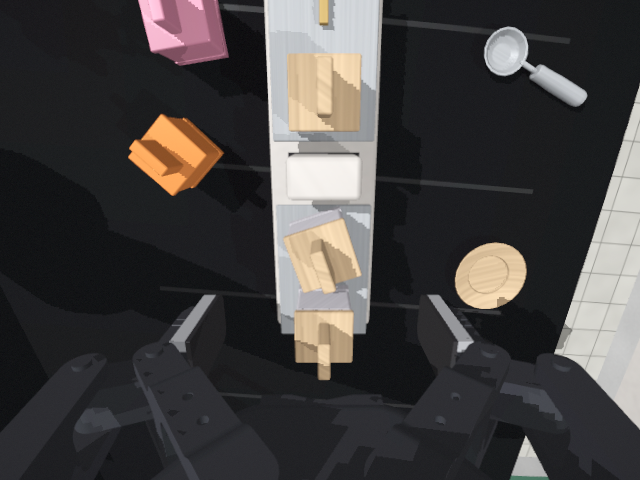

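View pics/s4.png

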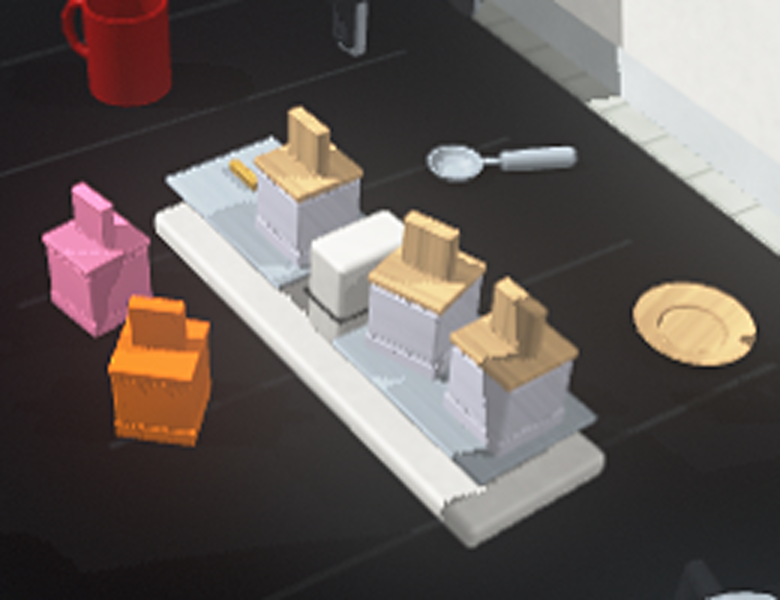

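w4 shows the moved caddy's lid at about (284–360, 213–292), skewed with its bar. The left inner caddy and caddy_3 are in place, and the outer bar at (324,10) is free. I'll check the heights numerically.

Run:
```python
from h import *
c=cam('wrist'); im=c[0]['color']; s=sensors.read_state()
print(s['tool_pos'],s['ft_force'])
def crn(ctr,yaw,z,h=.031):
    r=np.array([[np.cos(yaw),-np.sin(yaw)],[np.sin(yaw),np.cos(yaw)]])
    return [[*(np.array(ctr)+r@q),z] for q in np.array([[-h,h],[h,h],[h,-h],[-h,-h]])]
big=cv2.resize(im[30:400,250:400],None,fx=4,fy=4,interpolation=cv2.INTER_CUBIC)
def draw(P,col):
    p=((proj(c,P)-[250,30]+.5)*4).astype(np.int32); cv2.polylines(big,[p.reshape(-1,1,2)],True,col,1)
for nm,ctr,y in(('li',(.5652,.0785),.084),('mv',(.577,-.0695),.403),('ro',(.585,-.1605),.084)):
    for z,col in((.130,(0,255,0)),(.139,(255,0,0))):
        draw(crn(ctr,y,z),col)
big=big[:,50:550]
a,b=big[:560],big[700:]
save(cv2.resize(np.hstack([cv2.copyMakeBorder(q,0,800-q.shape[0],0,0,cv2.BORDER_CONSTANT) for q in (big[:480],big[660:])]),None,fx=.75,fy=.75),'chk.png')
```

```text
[ 0.57201641 -0.0300493   0.29000525] [-0.92253899 -0.38984013  0.48041876]Traceback (most recent call last):
  File "<stdin>", line 15, in <module>
cv2.error: OpenCV(4.12.0) /io/opencv/modules/core/src/copy.cpp:1160: error: (-215:Assertion failed) top >= 0 && bottom >= 0 && left >= 0 && right >= 0 && _src.dims() <= 2 in function 'copyMakeBorder'
```

Run:
```python
from h import *
c=cam('wrist'); im=c[0]['color']; s=sensors.read_state()
def crn(ctr,yaw,z,h=.031):
    r=np.array([[np.cos(yaw),-np.sin(yaw)],[np.sin(yaw),np.cos(yaw)]])
    return [[*(np.array(ctr)+r@q),z] for q in np.array([[-h,h],[h,h],[h,-h],[-h,-h]])]
k=4
def view(x0,y0,w,h,items):
    b=np.ascontiguousarray(cv2.resize(im[y0:y0+h,x0:x0+w],None,fx=k,fy=k,interpolation=cv2.INTER_CUBIC))
    for ctr,y in items:
        for z,col in((.130,(0,200,0)),(.139,(255,0,0))):
            cv2.polylines(b,[np.round((proj(c,crn(ctr,y,z))-[x0,y0]+.5)*k).astype(np.int32).reshape(-1,1,2)],True,col,1)
    return b
A=view(275,40,95,105,[((.5652,.0785),.084)])
B=view(275,200,95,145,[((.577,-.0695),.403)])
A=cv2.copyMakeBorder(A,0,B.shape[0]-A.shape[0],0,0,cv2.BORDER_CONSTANT); save(np.hstack([A,B]),'chk.png')
```

```text
(no output)
```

View pics/chk.png

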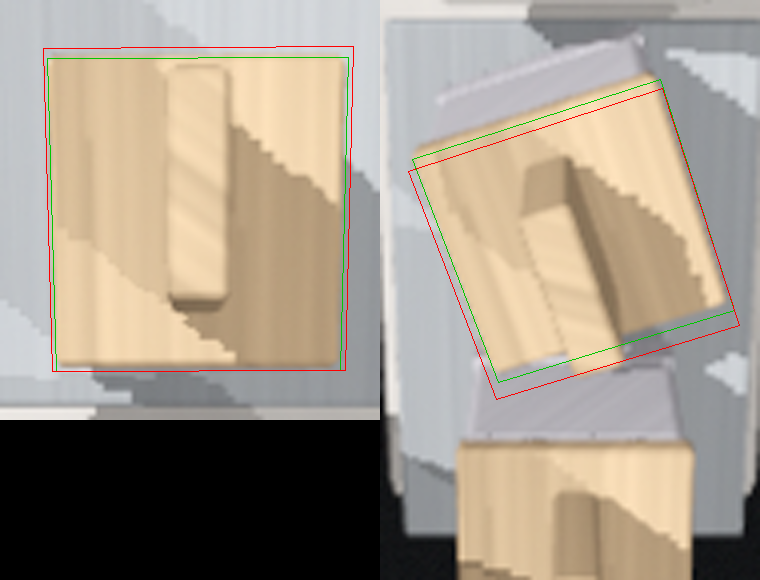

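Both lids match the level outline (z = 0.130, green) and not the 9 mm higher one (red), so the caddy is home and the pans are level.

Run:
```python
from h import *
arm.hand_in(); print(sensors.read_state()['time'])
```

```text
the job is handed in; nothing more can be done
the job is handed in; nothing more can be done
```

I moved the lighter caddy to the free seat of the high pan and handed the job in at about 30 s of robot time; no verdict is reported.

- **Weighing:** the inner left caddy pulled about 5.7 N, so it is the heavy one, and I set it back on its seat. The outer one pulled about 2.8 N, so that is the one I moved.
- **Placing:** I turned the caddy to the bar direction seen in the wrist picture (about 0.40 rad) before lowering it. The slot went straight over the bar, so no turning on the bar was needed. At most about 3 N showed on the wrist while lowering it.
- **Last checks:** in the final wrist picture the lids of the moved and the heavy caddy both fit the level outline, not the one 9 mm higher. The final pictures also show caddy_3, the mug and the look-alikes where they were. I kept well clear of the cafetiere but did not check it in a last picture.
- **One small mismatch:** at the end of lowering, the wrist still carried about 0.3 N where I expected roughly zero or a slight push. That is within the sensor noise and bias I saw.

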